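Free the drilled tool rack and hold it up level

ROBOT

A 6-joint arm with a two-finger parallel gripper is mounted at the origin on the work surface. World frame = base frame: x ahead of the robot, y to its left, z up, the work surface at z = 0. Lengths are in m, angles in rad, forces in N, time in s.
With the tool pointing down it reaches from about 0.25 to 0.725 m from the base axis. Payload 4 kg.
Tool frame: the origin (TCP) lies between the finger pads; the fingertips stand 25 mm ahead of it and the grasp point (between the pads) lies 6 mm ahead of it; z points along the fingers, y is the line along which they close (so a half turn about z gives the same grasp; the last joint's range is limited). The gripper opens to 85 mm and grips with 20 to 120 N. Pads are 22 mm wide; open, the fingers measure 114 mm over their backs; the gripper's body (76 mm by 85 mm) begins 54 mm behind the grasp point. The pads swing forward as they close: fully open they stand 13 mm farther back than shut.
Start: joints at [-1.139, 0.241, 0.005, 1.335, 0, 1.571], TCP at [0.209, -0.454, 0.256] pointing down, gripper open.
Joint ranges: [-2.72, 2.72], [-1.05, 1.87], [-1.09, 1.28], [-1.99, 2.15], [-1.42, 1.44], [-3.14, 3.14]. Speed limits (rad/s): [2.79, 2.79, 3.14, 3.14, 3.14, 3.14].

INTERFACE

Orientations are given as a unit quaternion [x, y, z, w].
In Python, from workcell import bot gives the robot as it stands. The module is installed in compiled form; this text tells all that it offers.
- The arm moves only by the shell command python3 -m pendant 'ROWS'. ROWS is JSON, one flat list of numbers, 7 for each row, row after row: the shift along the tool's x, y, z normalised to -1 to 1, where 1 is 0.5 m, then the turn, a rotation vector about the tool's x, y, z normalised to -1 to 1, where 1 is 180 degrees, then the opening, from 0 (shut) to 1 (fully open). In form: [tx, ty, tz, ax, ay, az, fingers, tx, ty, tz, ax, ay, az, fingers, ...]. A call has exactly 10 rows; each row is the pose to reach, as a shift and turn from the pose commanded when the call began, along the tool's axes at that moment, turning the shorter way round; what a row does not reach only later rows make up. A row lasts 1/12 s, in which the tool goes at most 41.7 mm and 7.16 degrees, less where a joint would pass 70% of its speed; a pose out of reach is approached as far as the arm can. A call with a number of a shift or a turn outside -1 to 1 is refused whole. A call with a gripper value outside its range is refused whole. The fingers move at their own pace and stop on an object; the grip force is fixed at half the most. Time passes only in rows, so rows that repeat a pose let the fingers close, or fill a call up. It gives the time, the measured TCP pose, the force, the opening and the grip force at its end, in the units of the state.
- bot.get_obs(): the state, without advancing time (a new reading comes with each control period).
- bot.camera(name): name is "side" or "top" or "wrist"; returns a dict with "pixels" (420x560x3 uint8, red, green, blue), "mtx" (3x3 intrinsics, pixels), "k1" (the pictures are not rectified: a ray, as slopes to the right and down, at radius r is drawn at 1 + k1 r^2 times it, then the intrinsics apply), "cam_to_world" (4x4, takes a point from camera to world coordinates); the wrist camera has in their place "hand_eye" (4x4, takes a point from camera to tool coordinates, whose origin is the TCP and whose axes are the flange's). Camera axes: x right, y up, looking along -z (the intrinsics and any distortion apply to the point x, -y, -z); pixel columns grow to the right and rows downward; lengths in m; the calibration is good to about 2 mm. A picture is of the moment at which its call begins: read the wrist's pose just before it. There is no depth.
- bot.job_done(): hands the job in; it is judged then, once.
The state is a dict: "clock": time; "joint_pos": joint angles; "joint_vel": joint speeds; "tau": joint torques, N m; "eef_pos": TCP position; "tool_rot": TCP orientation; "ft_force": force on the tool from outside, world axes, zero at the start; "ft_torque": the same for the moment, N m; "grip_width": finger opening in m; "grasp_force": force on a finger pad.
Only numpy, scipy, OpenCV 4.12 (cv2) and the standard library are available. Lean on these libraries where they do the work, as an engineer would, in place of code of your own. Each camera call takes 0.05 s, during which the arm holds its last target. There are 200 camera calls.

TASK

The drilled tool rack (the pale wooden block with the row of holes) still lies in the drilling jig, and one of the two toggle clamps is still closed on it: swing that clamp's handle fully back, leaving the rack in its place meanwhile and not forcing either clamp. Then take the rack by its middle, lift it level out of the jig, at least 100 mm up, and finish while still holding it there in the gripper, level and still, so that I can brush the chips out from underneath; do not put it down, and do not disturb the other things on the bench.

Things in the scene. Friction and masses are not known exactly. Their poses are not given: they have to be found in the camera images.
- rack: The workpiece: a plain pine tool rack, 48 (x) by 280 (y) by 28 mm (z), with a row of eight 14 mm through holes along y. Origin in the middle of its underside, z up. 0.15 to 0.3 kg, balanced about its middle. It starts flat in the jig, its length along the jig's y, underside 30 mm above the bench; its long sides are bare for 150 mm in the middle, to be gripped across the 48 mm.
- jig: Drilling jig fixed to the bench: plywood base 18 mm thick, x -95 to 110, y -185 to 185 mm. Origin on the bench under the rack's bed; x points to the clamps' side, y along the rack. At y = +-105 mm it has 40 mm wide strips under the rack and, touching the rack's +x side, fence blocks (12 by 60 mm, tops 48 mm above the bench); an end stop at y = 153 mm. Between |y| < 75 mm only the base, 12 mm below the rack.
- handle_a (a joint): Handle of toggle clamp a, rad: 0 = upright, clamp closed, its bar down on the rack and locked there; swung back (jig's +x, away from the rack) it grows to its stop at 1.1, and the bar rises with it until it stands upright, clear of the rack (from 1.0). At the start one clamp is at 0, the other at about 1.06. Stiff: 0.22 N m (3 N at 75 mm from the pin); stays where it is left.
- pin_a (a point): Hinge pin of handle a, 66 mm above the bench; x is the way the handle swings back, z up, the rack's middle line is at x = -66 mm. The handle, along z at joint 0, ends 101 mm from the pin: a steel stem, then from 34 mm up a round black grip, 18 mm thick. The closed bar reaches forward to x = -74 mm, top 9 mm (its stud 20 mm) above the pin; the open bar stands at x = -16 mm, 60 mm high.
- clamp_a: Toggle clamp a as a whole: steel, 44 mm wide, on a plywood riser on the jig behind the rack, at the jig's y = +105 or -105 mm (it differs from run to run). Origin 48 mm below the handle's pin; axes as the jig's.
- handle_b (a joint): Handle of toggle clamp b, rad: 0 = upright, clamp closed, its bar down on the rack and locked there; swung back (jig's +x, away from the rack) it grows to its stop at 1.1, and the bar rises with it until it stands upright, clear of the rack (from 1.0). At the start one clamp is at 0, the other at about 1.06. Stiff: 0.22 N m (3 N at 75 mm from the pin); stays where it is left.
- pin_b (a point): Hinge pin of handle b, 66 mm above the bench; x is the way the handle swings back, z up, the rack's middle line is at x = -66 mm. The handle, along z at joint 0, ends 101 mm from the pin: a steel stem, then from 34 mm up a round black grip, 18 mm thick. The closed bar reaches forward to x = -74 mm, top 9 mm (its stud 20 mm) above the pin; the open bar stands at x = -16 mm, 60 mm high.
- clamp_b: Toggle clamp b as a whole: steel, 44 mm wide, on a plywood riser on the jig behind the rack, at the jig's y = +105 or -105 mm (it differs from run to run). Origin 48 mm below the handle's pin; axes as the jig's.
- offcut: Loose pine offcut, 26 by 62 by 18 mm, on the jig's baseboard behind the rack between the two clamps. Origin under its middle. Not part of the job.
- pencil: Carpenter's pencil, red, 7 mm square, 165 mm long along its y, lying on the jig's baseboard in front of the rack. Origin under its middle. Not part of the job.
- screwdriver: Loose screwdriver, 200 mm long along its x, lying to the left of the jig. Origin under its middle. Not part of the job.
- wrench: Loose steel wrench, 180 mm long along its x, lying beyond the jig. Origin under its middle. Not part of the job.
- hammer: Loose hammer, 280 mm long along its x, lying to the right of the jig, nearer the robot. Origin under its middle. Not part of the job.
- tin: Small round tin, 72 mm in diameter, 75 mm tall, standing to the left of the jig. Origin under its middle. Not part of the job.
- square: Try square lying flat to the right of the jig: wooden stock 110 mm long along its y, steel blade 150 mm along its x. Origin under the middle of the stock. Not part of the job.
There are look-alikes about, which are no part of the job. What is meant by the pencil is not yellow, and is the smaller of those in its own colour.

How it is judged:
By the outcome, as a careful person would: the job done as asked, in the order asked, and still so for the second after the job is handed in, while the arm keeps its last pose, push and grip.
It also fails if it takes over 51 s, if anything falls off the work surface, if the arm or the gripper's body presses on something with over 40 N, if the wrist force passes 120 N, or if a joint passes its speed limit or range.

## Working session

There is one attempt and no reset: what is moved stays moved. The work goes in short steps, Python scripts to look and compute and a shell command to move; the robot and the scene stay as the last step left them, time stands still between calls to the robot, and variables do not carry over. Pictures are saved under pics/ and viewed, at most 10 in all, crops included, and the job is handed in when it is done.

```bash
mkdir -p pics; cat > h.py <<'E'
import numpy as np, cv2
from workcell import bot
from scipy.spatial.transform import Rotation as R
def snap(n,f):
    o=bot.get_obs(); c=bot.camera(n)
    cv2.imwrite('pics/'+f,c['pixels'][:,:,::-1])
    if n=='wrist':
        T=np.eye(4);T[:3,:3]=R.from_quat(o['tool_rot']).as_matrix();T[:3,3]=o['eef_pos'];M=T@np.array(c['hand_eye'])
    else: M=np.array(c['cam_to_world'])
    np.savez('pics/'+f+'.npz',K=c['mtx'],k=c['k1'],M=M)
def world(f,u,v,z):
    d=np.load('pics/'+f+'.npz');K=d['K'];M=d['M']
    p=cv2.undistortPoints(np.array([[[u,v]]],float),K,np.array([float(d['k']),0,0,0]))[0,0] if 0 else None
    s=np.array([(u-K[0,2])/K[0,0],(v-K[1,2])/K[1,1]]);q=s.copy()
    for _ in range(30): q=s/(1+float(d['k'])*(q@q))
    r=M[:3,:3]@np.array([q[0],-q[1],-1]);o=M[:3,3]
    return o+r*(z-o[2])/r[2]
def pix(f,P):
    d=np.load('pics/'+f+'.npz');K=d['K'];M=d['M']
    p=np.linalg.inv(M)@np.append(P,1);q=np.array([p[0],-p[1]])/-p[2];q=q*(1+float(d['k'])*(q@q))
    return K[0,0]*q[0]+K[0,2],K[1,1]*q[1]+K[1,2]
E
python3 - <<'E'
from h import *
snap('top','t0.png');snap('side','s0.png')
o=bot.get_obs();print(o)
for f in('t0','s0'):print(np.load(f'pics/{f}.png.npz')['M'].round(3))
E
```

```text
{'clock': 0.1, 'joint_pos': array([-1.13901637e+00,  2.41339054e-01,  3.87130666e-03,  1.33520001e+00,
       -1.33504817e-05,  1.57079892e+00]), 'joint_vel': array([ 0.00146509, -0.00204997,  0.00319588,  0.00058706, -0.00106501,
        0.00071861]), 'tau': array([ 5.60366079e-04, -3.73137474e+01,  2.53010398e+01,  1.08617530e-02,
       -1.86980662e-05,  2.41145079e-05]), 'eef_pos': array([ 0.209026  , -0.45364686,  0.25550594]), 'tool_rot': array([ 9.76785982e-01,  2.14215473e-01, -2.06967088e-04, -9.12561953e-04]), 'ft_force': array([-0.0146377 ,  0.66592655, -0.00653385]), 'ft_torque': array([-0.03781103, -0.01987699,  0.06745782]), 'grasp_force': 0.0, 'grip_width': 0.08533095915407166}
[[-0.026  0.994 -0.107  0.4  ]
 [-1.    -0.025  0.01  -0.01 ]
 [ 0.008  0.108  0.994  1.087]
 [ 0.     0.     0.     1.   ]]
[[-0.985  0.125 -0.121  0.365]
 [-0.173 -0.761  0.625  0.792]
 [-0.014  0.636  0.771  1.047]
 [ 0.     0.     0.     1.   ]]
```

View pics/t0.png

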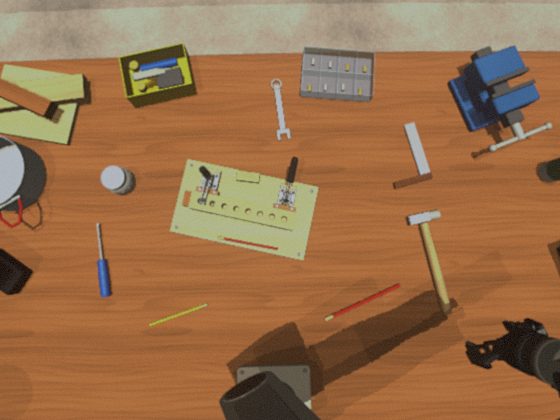

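View pics/s0.png

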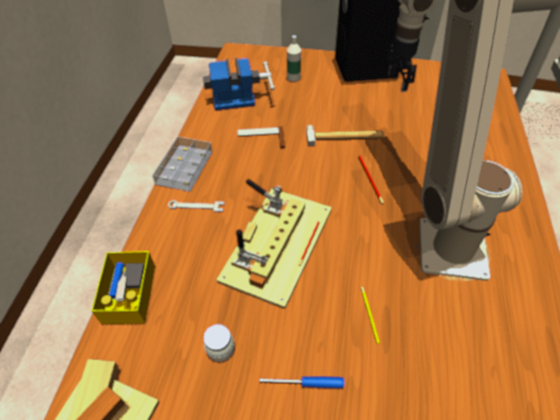

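The top view shows the jig at (245,210), with two clamps on its far side. The left one (208,180) looks upright, so closed; the right one (290,178) is swung back. Possible mix-ups for the pencil: the small red one on the jig (250,242), the large red one on the bench (362,302) and the yellow one (178,315). For the clamp to move: left (208,180) or right (290,180). A close crop will settle it.

```bash
python3 - <<'E'
from h import *
a=cv2.imread('pics/t0.png')[150:265,165:325]
cv2.imwrite('pics/c0.png',cv2.resize(a,None,fx=5,fy=5,interpolation=cv2.INTER_CUBIC))
E
```

```text
(no output)
```

View pics/c0.png

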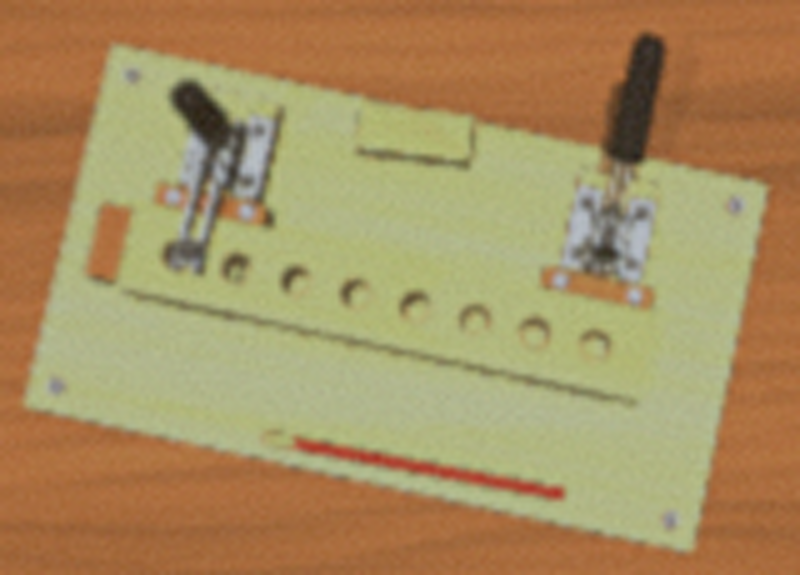

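The crop shows the left clamp closed: its bar lies forward on the rack at crop (190,250) and its grip is at (200,110). The right one is open. The board's corners are at crop (112,45), (768,185), (692,550) and (25,407).

```bash
python3 - <<'E'
from h import *
f='t0.png'
w=lambda U,V,z:world(f,(U+.5)/5-.5+165,(V+.5)/5-.5+150,z)
C=np.array([w(112,45,.018),w(768,185,.018),w(692,550,.018),w(25,407,.018)])[:,:2]
L=np.array([[.110,.185],[.110,-.185],[-.095,-.185],[-.095,.185]])
print(np.linalg.norm(C[0]-C[1]),np.linalg.norm(C[1]-C[2]))
# rigid fit
a=L-L.mean(0);b=C-C.mean(0)
th=np.arctan2((a[:,0]*b[:,1]-a[:,1]*b[:,0]).sum(),(a*b).sum())
Rm=np.array([[np.cos(th),-np.sin(th)],[np.sin(th),np.cos(th)]]);t=C.mean(0)-Rm@L.mean(0)
print('th',th,'t',t,'res',((L@Rm.T+t)-C).round(4).tolist())
J=lambda x,y:Rm@np.array([x,y])+t
inv=lambda p:Rm.T@(p[:2]-t)
for n,U,V,z in[('hole1',237,268,.058),('hole8',595,344,.058),('gripTip',187,95,.167),('pencilA',265,437,.025),('pencilB',562,493,.025),('offc',415,135,.036)]:
    print(n,inv(w(U,V,z)).round(4))
print('pin',J(.066,.105),'rack',J(0,0), 'griptop pix',[ (pix(f,np.append(J(.066,.105),.167))-np.array([165,150]))*5])
print(bot.camera('wrist')['hand_eye'])
E
```

```text
0.36938726721637816 0.20285974220625214
th -0.2367267238895285 t [0.50506418 0.06894326] res [[0.0006, 0.0002], [0.001, -0.0005], [-0.0013, -0.0006], [-0.0003, 0.0009]]
hole1 [0.0001 0.0819]
hole8 [ 0.0004 -0.1098]
gripTip [0.0665 0.1044]
pencilA [-0.0829  0.0525]
pencilB [-0.0787 -0.1094]
offc [0.0923 0.0083]
pin [0.59384829 0.15553645] rack [0.50506418 0.06894326] griptop pix [array([183.49044314,  93.75381641])]
[[ 6.95301892e-04  9.54378829e-01  2.98597668e-01  7.58727967e-02]
 [ 9.99999623e-01 -8.18670050e-04  2.88079057e-04 -2.72921978e-04]
 [ 5.19389520e-04  2.98597355e-01 -9.54379039e-01 -1.17679574e-01]
 [ 0.00000000e+00  0.00000000e+00  0.00000000e+00  1.00000000e+00]]
```

```bash
cat >> h.py <<'E'
TH=-0.2367; T0=np.array([.50506,.06894])
RJ=np.array([[np.cos(TH),-np.sin(TH)],[np.sin(TH),np.cos(TH)]])
J=lambda x,y:RJ@np.array([x,y])+T0
RT=np.column_stack([np.append(RJ[:,1],0),np.append(RJ[:,0],0),[0,0,-1]])  # tool x=jig y, y=jig x, z down
def go(x,y,z):
    "row numbers for TCP at jig x,y, height z"
    o=bot.get_obs();Rc=R.from_quat(o['tool_rot']).as_matrix()
    d=Rc.T@(np.append(J(x,y),z)-o['eef_pos']);r=R.from_matrix(Rc.T@RT).as_rotvec()
    print(np.r_[d/.5,r/np.pi].round(4), 'dist',np.linalg.norm(d).round(4))
E
python3 -c "
from h import *
go(.066-.035-.03,.105,.256)"
```

```text
[ 1.1069e+00 -8.6520e-01  6.0000e-04 -5.0000e-04 -2.0000e-04 -2.8720e-01] dist 0.7024
```

```bash
python3 -m pendant '[0.55,-0.43,0,0,0,-0.287,0, 0.55,-0.43,0,0,0,-0.287,0, 0.55,-0.43,0,0,0,-0.287,0, 0.55,-0.43,0,0,0,-0.287,0, 0.55,-0.43,0,0,0,-0.287,0, 0.55,-0.43,0,0,0,-0.287,0, 0.55,-0.43,0,0,0,-0.287,0, 0.55,-0.43,0,0,0,-0.287,0, 0.55,-0.43,0,0,0,-0.287,0, 0.55,-0.43,0,0,0,-0.287,0]'; python3 -c "
from h import *
go(.001,.105,.256)"
```

```text
clock: 0.98
eef_pos: [0.3701, -0.1409, 0.2562]
tool_rot: [0.784, 0.621, 0.0, -0.0]
ft_force: [0.6, -0.5, 0.1]
grip_width: -0.0002
grasp_force: 0.0
[ 6.802e-01  1.699e-01  9.000e-04 -0.000e+00 -3.000e-04  1.800e-03] dist 0.3506
```

```bash
python3 -m pendant '[0.68,0.17,0,0,0,0.002,0, 0.68,0.17,0,0,0,0.002,0, 0.68,0.17,0,0,0,0.002,0, 0.68,0.17,0,0,0,0.002,0, 0.68,0.17,0,0,0,0.002,0, 0.68,0.17,0,0,0,0.002,0, 0.68,0.17,0,0,0,0.002,0, 0.68,0.17,0,0,0,0.002,0, 0.68,0.17,0,0,0,0.002,0, 0.68,0.17,0,0,0,0.002,0]'; python3 -c "
from h import *
snap('wrist','w1.png')
p=np.append(J(.066,.105),.167);print(pix('w1.png',p),pix('w1.png',np.append(J(0,0),.058)))
go(.031,.105,.161)"
```

```text
clock: 1.82
eef_pos: [0.5332, 0.1691, 0.255]
tool_rot: [0.787, 0.617, -0.0, -0.0]
ft_force: [-0.3, -0.6, 0.3]
grip_width: -0.0
grasp_force: 0.0
(np.float64(370.9678514043443), np.float64(222.68534201812452)) (np.float64(276.2348332838483), np.float64(278.5650154443055))
[ 0.0069  0.0556  0.188  -0.0004  0.0005 -0.0017] dist 0.0981
```

View pics/w1.png

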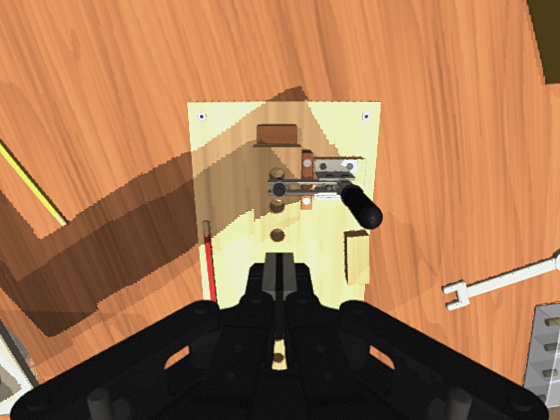

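The wrist view agrees with the fit. The black grip's end is at (368,212), close to the predicted (371,223), and the bar lies on the rack at (280,188). Next I go down in front of the grip.

```bash
python3 -m pendant '[0.007,0.02,0.08,0,0,-0.002,0, 0.007,0.056,0.168,0,0,-0.002,0, 0.007,0.056,0.168,0,0,-0.002,0, 0.007,0.056,0.168,0,0,-0.002,0, 0.007,0.056,0.168,0,0,-0.002,0, 0.007,0.056,0.168,0,0,-0.002,0, 0.007,0.056,0.168,0,0,-0.002,0, 0.007,0.056,0.168,0,0,-0.002,0, 0.007,0.056,0.168,0,0,-0.002,0, 0.007,0.056,0.168,0,0,-0.002,0]'; python3 -c "
from h import *
go(.031,.105,.171);print(bot.get_obs()['ft_force'])
snap('side','s1.png')
a=cv2.imread('pics/s1.png')[130:310,190:350];cv2.imwrite('pics/c1.png',cv2.resize(a,None,fx=3.3,fy=3.3,interpolation=cv2.INTER_CUBIC))"
```

```text
clock: 2.7
eef_pos: [0.5598, 0.1636, 0.1734]
tool_rot: [0.786, 0.619, 0.001, 0.0]
ft_force: [-1.7, 0.0, 0.2]
grip_width: -0.0
grasp_force: 0.0
[ 0.0003 -0.0001  0.0048  0.0005 -0.0003 -0.0001] dist 0.0024
[-1.69182678  0.00796374  0.19727673]
```

View pics/c1.png

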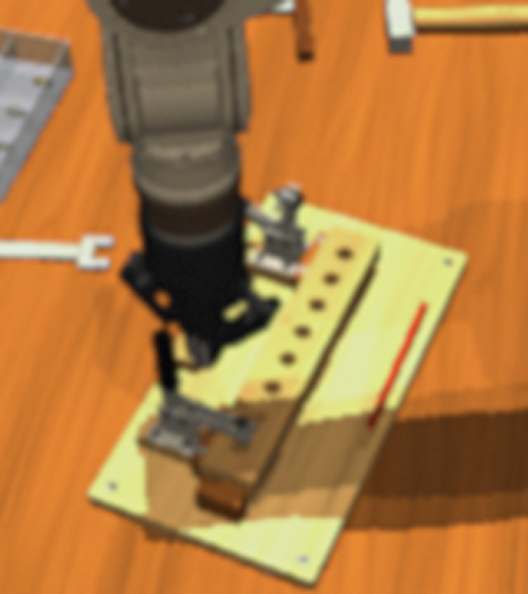

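The side crop shows the finger tips at (200,355) standing in front of the upright grip at (165,355), with nothing touching. Now I push back along the arc, to about half way first.

```bash
python3 -m pendant '[0,0.012,0.005,0,0,0,0, 0,0.023,0.005,0,0,0,0, 0,0.035,0.005,0,0,0,0, 0,0.047,0.004,0,0,0,0, 0,0.059,0.005,0,0,0,0, 0,0.071,0.007,0,0,0,0, 0,0.083,0.01,0,0,0,0, 0,0.094,0.013,0,0,0,0, 0,0.106,0.018,0,0,0,0, 0,0.117,0.023,0,0,0,0]'; python3 -c "
from h import *
go(.0893,.105,.1621);print(bot.get_obs()['ft_force'])"
```

```text
clock: 3.58
eef_pos: [0.6177, 0.1494, 0.1611]
tool_rot: [0.786, 0.618, 0.001, 0.0]
ft_force: [-1.0, 0.6, 4.9]
grip_width: 0.0
grasp_force: 1.6
[ 0.0007 -0.0026 -0.0019  0.0005 -0.0002 -0.0003] dist 0.0017
[-1.0394281   0.55807457  4.93783462]
```

```bash
python3 -m pendant '[0,0.01,0.006,0,0,0,0, 0,0.02,0.013,0,0,0,0, 0,0.03,0.02,0,0,0,0, 0,0.039,0.028,0,0,0,0, 0,0.044,0.034,0,0,0,0, 0,0.049,0.04,0,0,0,0, 0,0.052,0.044,0,0,0,0, 0,0.055,0.048,0,0,0,0, 0,0.055,0.048,0,0,0,0, 0,0.055,0.048,0,0,0,0]'; python3 -c "
from h import *
go(.1169,.105,.1379);print(bot.get_obs()['ft_force'])
snap('side','s2.png')
a=cv2.imread('pics/s2.png')[130:310,190:350];cv2.imwrite('pics/c2.png',cv2.resize(a,None,fx=3.3,fy=3.3,interpolation=cv2.INTER_CUBIC))"
```

```text
clock: 4.42
eef_pos: [0.6427, 0.1431, 0.136]
tool_rot: [0.786, 0.618, -0.001, -0.0]
ft_force: [-1.2, 0.2, -0.5]
grip_width: 0.0002
grasp_force: 0.3
[ 0.0013  0.001  -0.0037 -0.0005  0.0002 -0.0002] dist 0.002
[-1.18643566  0.21993339 -0.50983544]
```

View pics/c2.png

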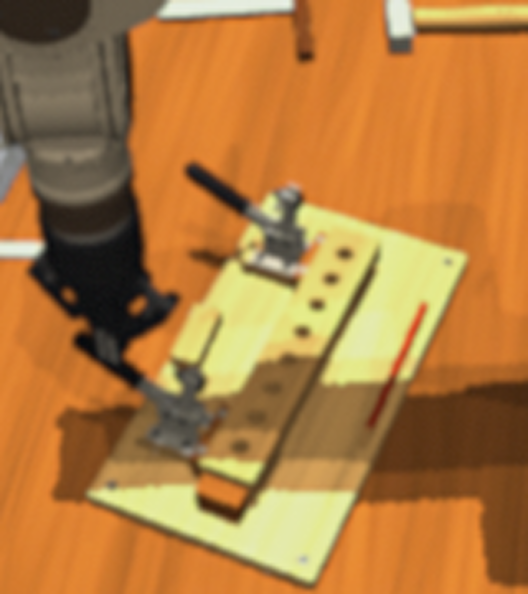

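```bash
python3 - <<'E'
from h import *
for y in(.105,-.105):
  for t in(.8,.95,1.06,1.1):
    for r in (.101,.034):
      p=np.append(J(.066+r*np.sin(t),y),.066+r*np.cos(t));print(y,t,r,((np.array(pix('s2.png',p))-[190,130])*3.3).round(0))
go(.1169,.105,.25); go(.0,0,.256)
E
```

```text
0.105 0.8 0.101 [ 85. 326.]
0.105 0.8 0.034 [143. 379.]
0.105 0.95 0.101 [ 76. 331.]
0.105 0.95 0.034 [140. 380.]
0.105 1.06 0.101 [ 71. 336.]
0.105 1.06 0.034 [139. 382.]
0.105 1.1 0.101 [ 70. 338.]
0.105 1.1 0.034 [138. 382.]
-0.105 0.8 0.101 [199. 153.]
-0.105 0.8 0.034 [250. 204.]
-0.105 0.95 0.101 [190. 159.]
-0.105 0.95 0.034 [247. 206.]
-0.105 1.06 0.101 [185. 165.]
-0.105 1.06 0.034 [245. 208.]
-0.105 1.1 0.101 [183. 167.]
-0.105 1.1 0.034 [244. 208.]
[ 1.20e-03  1.00e-03 -2.28e-01 -6.00e-04  2.00e-04 -2.00e-04] dist 0.114
[-2.089e-01 -2.327e-01 -2.394e-01 -6.000e-04  2.000e-04 -2.000e-04] dist 0.1969
```

The side crop shows both handles lying back parallel: the new one ends at (78,338) against a predicted (71,336), and its bar stands upright at (190,375). I retreat upward and over the rack, opening the gripper, then check the angle.

```bash
python3 -m pendant '[0,0,-0.08,0,0,0,0, 0,0,-0.16,0,0,0,0, 0,0,-0.228,0,0,0,0.3, -0.08,-0.09,-0.24,0,0,0,1, -0.14,-0.15,-0.24,0,0,0,1, -0.19,-0.21,-0.24,0,0,0,1, -0.209,-0.233,-0.24,0,0,0,1, -0.209,-0.233,-0.24,0,0,0,1, -0.209,-0.233,-0.24,0,0,0,1, -0.209,-0.233,-0.24,0,0,0,1]'; python3 - <<'E'
from h import *
go(0,0,.256)
snap('wrist','w3.png');snap('side','s3.png');snap('top','t3.png')
a=cv2.imread('pics/s3.png')[150:290,190:350];a=cv2.resize(a,(400,350),interpolation=cv2.INTER_CUBIC)
b=cv2.resize(cv2.imread('pics/w3.png')[60:340,120:440],(400,350))
cv2.imwrite('pics/c3.png',np.hstack([a,b]))
for t in(.95,1.06,1.1):
  for y in(.105,-.105):
    p=np.append(J(.066+.101*np.sin(t),y),.066+.101*np.cos(t));print(t,y,((np.array(pix('s3.png',p))-[190,150])*2.5).round(0),((np.array(pix('w3.png',p))-[120,60])*1.25).round(0))
E
```

```text
clock: 5.3
eef_pos: [0.5057, 0.0691, 0.257]
tool_rot: [0.786, 0.618, 0.0, 0.0]
ft_force: [0.1, -0.6, 0.5]
grip_width: 0.0853
grasp_force: 0.0
[-0.0007 -0.0013  0.002   0.0002 -0.0002 -0.0002] dist 0.0012
0.95 0.105 [ 58. 201.] [450.  11.]
0.95 -0.105 [144.  71.] [399. 318.]
1.06 0.105 [ 54. 204.] [451.  13.]
1.06 -0.105 [140.  75.] [401. 310.]
1.1 0.105 [ 53. 206.] [450.  14.]
1.1 -0.105 [139.  76.] [401. 308.]
```

View pics/c3.png

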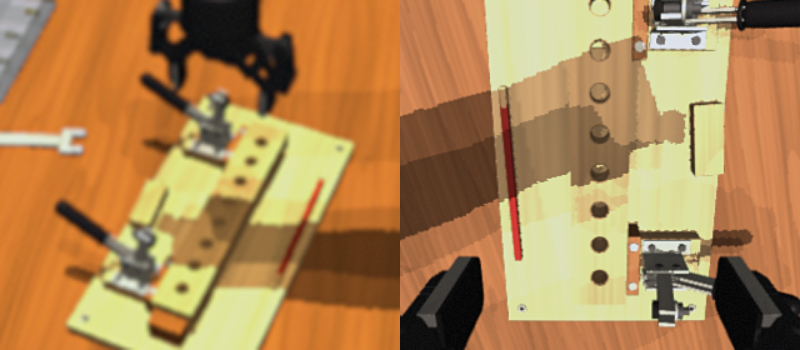

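The left half (side view) shows both handles back at the same angle, with ends at (145,76) and (60,204), both off the 1.06 rad prediction by the same few pixels. Both bars are upright. The right half (wrist view) shows the rack in place: its hole row sits at column 599, with the middle near row 152.

```bash
python3 -c "
from h import *
print(((np.array(pix('w3.png',np.append(J(0,0),.058)))-[120,60])*1.25)+[400,0])"
python3 -m pendant '[0,-0.001,0.08,0,0,0,1, 0,-0.001,0.16,0,0,0,1, 0,-0.001,0.24,0,0,0,1, 0,-0.001,0.3,0,0,0,1, 0,-0.001,0.34,0,0,0,1, 0,-0.001,0.37,0,0,0,1, 0,-0.001,0.39,0,0,0,1, 0,-0.001,0.412,0,0,0,1, 0,-0.001,0.412,0,0,0,1, 0,-0.001,0.412,0,0,0,1]'; python3 -c "
from h import *
go(0,0,.050)"
```

```text
[598.37669489 158.02630993]
clock: 6.28
eef_pos: [0.5052, 0.0693, 0.0504]
tool_rot: [0.786, 0.619, -0.0, -0.0]
ft_force: [-0.0, -0.8, 0.2]
grip_width: 0.0852
grasp_force: 0.0
[-0.0009 -0.0001  0.0009 -0.0003  0.0001 -0.0001] dist 0.0006
```

```bash
python3 -m pendant '[0.004,0,0.001,0,0,0,0.8, 0.004,0,0.001,0,0,0,0.7, 0.004,0,0.001,0,0,0,0.6, 0.004,0,0.001,0,0,0,0, 0.004,0,0.001,0,0,0,0, 0.004,0,0.001,0,0,0,0, 0.004,0,0.001,0,0,0,0, 0.004,0,0.001,0,0,0,0, 0.004,0,0.001,0,0,0,0, 0.004,0,0.001,0,0,0,0]'
```

```text
clock: 7.12
eef_pos: [0.5064, 0.0712, 0.0515]
tool_rot: [0.786, 0.618, 0.001, 0.001]
ft_force: [-0.0, 1.1, 6.2]
grip_width: 0.0471
grasp_force: 62.6
```

```bash
python3 -m pendant '[0,0,-0.01,0,0,0,0, 0,0,-0.03,0,0,0,0, 0,0,-0.06,0,0,0,0, 0,0,-0.1,0,0,0,0, 0,0,-0.15,0,0,0,0, 0,0,-0.2,0,0,0,0, 0,0,-0.24,0,0,0,0, 0,0,-0.27,0,0,0,0, 0,0,-0.29,0,0,0,0, 0,0,-0.3,0,0,0,0]'
python3 -m pendant '[0,0,0,0,0,0,0, 0,0,0,0,0,0,0, 0,0,0,0,0,0,0, 0,0,0,0,0,0,0, 0,0,0,0,0,0,0, 0,0,0,0,0,0,0, 0,0,0,0,0,0,0, 0,0,0,0,0,0,0, 0,0,0,0,0,0,0, 0,0,0,0,0,0,0]'
python3 -c "
from h import *
snap('side','s4.png');snap('top','t4.png')
cv2.imwrite('pics/c4.png',np.hstack([cv2.resize(cv2.imread('pics/s4.png')[110:390,140:410],(400,415)),cv2.resize(cv2.imread('pics/t4.png')[60:340,80:350],(400,415))]))"
```

```text
clock: 7.95
eef_pos: [0.5058, 0.0711, 0.2021]
tool_rot: [0.786, 0.618, 0.001, 0.001]
ft_force: [1.3, -1.1, -1.9]
grip_width: 0.0473
grasp_force: 61.9
clock: 8.78
eef_pos: [0.5054, 0.071, 0.2003]
tool_rot: [0.786, 0.618, 0.0, 0.0]
ft_force: [-0.5, -0.5, -1.4]
grip_width: 0.0471
grasp_force: 61.9
```

View pics/c4.png

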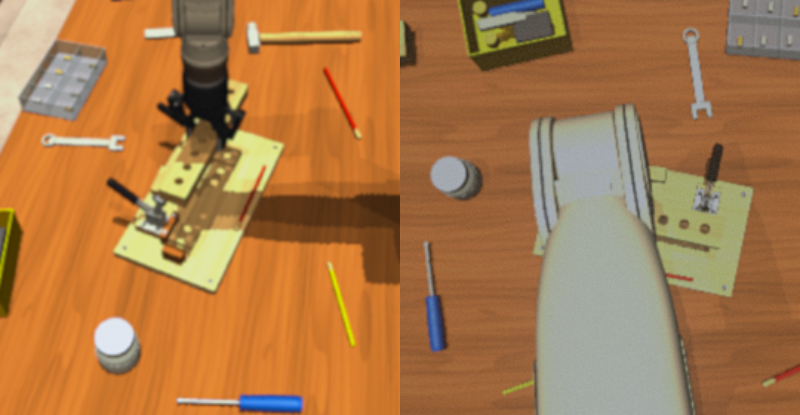

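The rack hangs in the gripper over the jig (side half, (190,160)), with its shadow on the bed. The other things look unmoved. One numeric check of the level before handing in.

```bash
python3 - <<'E'
from h import *
s=400/270
for dx,y in((-.024,.142),(.024,.142)):
  for z in(.208,.18): print(y,z,((np.array(pix('s4.png',np.append(J(dx,y),z)))-[140,110])*s).round())
for y in (-.076,-.108): print('top hole',((np.array(pix('t4.png',np.append(J(0,y+.003),.208)))-[80,60])*s).round()+[400,0])
a=cv2.imread('pics/s4.png')[180:290,220:330];b=cv2.imread('pics/t4.png')[160:270,240:350]
cv2.imwrite('pics/c5.png',cv2.resize(np.hstack([a,b]),(800,400),interpolation=cv2.INTER_CUBIC))
for dx,y in((-.024,.143),(.024,.143)):
  for z in(.208,.18): print('c5',((np.array(pix('s4.png',np.append(J(dx,y),z)))-[220,180])*400/110).round())
for dx,y in((-.024,-.137),(.024,-.137)):
  print('c5t',((np.array(pix('t4.png',np.append(J(dx,y),.208)))-[240,160])*400/110).round()+[400,0])
E
```

```text
0.142 0.208 [184. 197.]
0.142 0.18 [185. 207.]
0.142 0.208 [157. 188.]
0.142 0.18 [159. 198.]
top hole [680. 222.]
top hole [701. 226.]
c5 [160. 231.]
c5 [162. 255.]
c5 [ 94. 208.]
c5 [ 98. 232.]
c5t [600. 241.]
c5t [616. 165.]
```

View pics/c5.png

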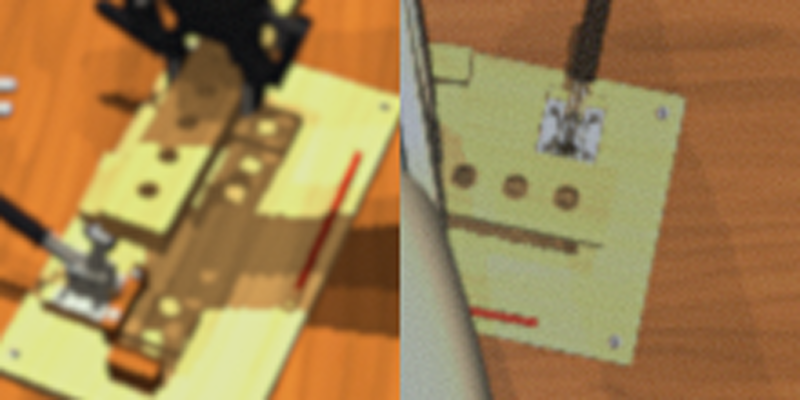

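The corners of the rack's ends match the level prediction to within about 3 original pixels, so it is clear of the jig, level and still.

```bash
python3 -c "
from h import *
print(bot.job_done())"
```

```text
the job is handed in; nothing more can be done
None
```

I handed the job in at about 9 s: the closed clamp is swung back to about 1.05 rad, and the rack is held level and still in the gripper, about 150 mm above its bed. In the pictures the other things on the bench look unmoved.

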